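# Bring the valve of a gas-cylinder trolley's wheel to the top

## Task

The big air-filled wheel of the gas-cylinder trolley is mounted on the service stand: push it round with your fingertips, one spoke after another as they come to hand, until its valve stem is at the very top of the wheel, straight above the axle, ready for the pump; then take your hand away and leave the wheel at rest. Push gently and steadily, never flinging the wheel, and do not pinch the spokes or put your fingers on the tyre or the valve stem. Leave the bottle, gauge, spanner and tray alone.

Things in the scene. Friction and masses are not known exactly. Their poses are not given: they have to be found in the camera images.
- axle (a point): The wheel's centre, on the level axle, 220 mm above the bench. Axes fixed to the stand, not turning with the wheel: z up; x level along the axle, from the wheel's front (the side facing the robot) to its back; y level, to the left as seen from the robot. Axle bolt and nut (24 mm across) reach 50 mm in front of it.
- stand: Blue painted steel stand clamped to the bench; it cannot move. Origin on the bench under axle, same axes. Base plate 10 mm thick, 220 mm wide, from x = -45 to 155 mm; one 30 mm square upright behind the wheel, x = 63 to 93 mm, 245 mm high. Nothing stands in front of the wheel.
- wheel (a joint): Turn of the wheel, rad: 0 with the valve straight up, growing clockwise as seen from the robot (front); +2 pi is the same position. Starts with the valve 109 to 180 degrees from the top on either side; turns many turns both ways. Bearing drag of about 0.2 N m (2 N at 100 mm) holds it where it is left; pushed slowly, it stops within 2 degrees of where the push ends.
- spokes: Five straight cast-aluminium spokes; origin at the axle centre; turns with the wheel: z points at the valve, x along the axle to the back. Spokes 36, 108, 180, 252, 324 degrees from z; the valve is midway between two. Each 18 mm wide (27 at its ends), 26 mm deep: x = -34 to -8 mm at the hub, -25 to 1 at 80 mm out, -16 to 10 at the rim (inside 143 mm from the axle). Hub 52 mm wide, front at x = -37. Openings go right through.
- tyre: Black rubber tyre on the aluminium rim; origin at the axle centre, turning with the wheel. 400 mm overall, round section 40 mm thick: 160 to 200 mm from the axle, up to 20 mm in front of and behind the wheel's middle plane.
- valve: Valve stem: black rubber with a brass end, 41 mm long, 8 to 15 mm thick, in the opening between two spokes. Origin at its root on the inside of the rim, 145 mm from the axle; its z points outward from the axle; the stem reaches straight inward, to 104 mm from the axle, in the wheel's middle plane.
- leak_bottle: Bystander: white capped bottle, 58 mm wide, 150 mm high, standing on the bench; origin at the centre of its underside.
- gauge: Bystander: round black dial gauge, 60 mm wide, 22 mm thick, lying on its back, with a 74 mm stem ending in a brass nozzle, along its x; origin under the dial's centre.
- spanner: Bystander: steel spanner 190 mm long lying along its x axis on the bench; origin under its middle.
- tray: Bystander: white plastic parts tray, 120 x 160 mm, 28 mm high; origin at the centre of its underside.

How it is judged:
By the outcome, as a careful person would: the job done as asked, in the order asked, and still so for the second after the job is handed in, with the robot touching nothing.
It also fails if it takes over 69 s, if anything falls off the work surface, if the arm or the gripper's body presses on something with over 40 N, if the wrist force passes 120 N, or if a joint passes its speed limit or range.

## Robot

A 7-joint arm with a two-finger parallel gripper is mounted at the origin on the work surface. World frame = base frame: x ahead of the robot, y to its left, z up, the work surface at z = 0. Lengths are in m, angles in rad, forces in N, time in s.
With the tool pointing down it reaches from about 0.425 to 0.925 m from the base axis. Payload 6.8 kg.
Tool frame: the origin (TCP) lies midway between the tips of the shut fingers; the grasp point (between the pads) lies 19 mm behind it; z points along the fingers, y is the direction in which the jaws open and shut (so a half turn about z gives the same grasp; the last joint's range is limited). The gripper opens to 85 mm and grips with 20 to 120 N. Pads are 22 mm wide; open, the fingers measure 114 mm over their backs; the gripper's body (76 mm by 85 mm) begins 54 mm behind the grasp point. The pads swing forward as they close: fully open they stand 13 mm farther back than shut.
Start: joints at [-1.433, 0.477, 0.022, 1.555, -0.011, 1.109, -0.083], TCP at [0.164, 0.655, 0.231] pointing down, gripper open.
Joint ranges: [-2.96, 2.96], [-0.34, 2.1], [-1.41, 1.46], [0.24, 2.44], [-1.37, 4.51], [0.17, 1.92], [-2.96, 2.96]. Speed limits (rad/s): [2.39, 2.39, 3.14, 3.14, 3.14, 3.14, 3.14].

## Interface

Orientations are given as a unit quaternion [w, x, y, z].
In Python, from station import bot gives the robot as it stands. The module is installed in compiled form; this text tells all that it offers.
- The arm moves only by the tool play_rows, never from a script. Its argument "motion" is a list of rows, each a list of 2 entries, a list of its own where there are three numbers: the shift along the tool's x, y, z as a fraction of full scale, then the turn, a rotation vector about the tool's x, y, z as a fraction of full scale. In form: [[[tx, ty, tz], [rx, ry, rz]], ...]. A call has 1 to 8 rows; each row is the pose to reach, as a shift and turn from the pose measured when the call began, along the tool's axes at that moment, turning the shorter way round; what a row does not reach only later rows make up. Full scale, the value 1, is 400 mm for a shift and 360 degrees for a turn. A row lasts 1/10 s, in which the tool goes at most 50 mm and 8.59 degrees, less where a joint would pass 70% of its speed; a pose out of reach is approached as far as the arm can. A call with a number of a shift or a turn outside -1 to 1 is refused whole. A call with a gripper value outside its range is refused whole. "fingers" is the finger opening in mm, from 0 to 85.4, set as the call begins (left out, the last holds). The fingers move at their own pace and stop on an object; "grip_force" is the grip in N (left out, the last holds). Time passes only in rows, so rows that repeat a pose let the fingers close. It gives the time, the measured TCP pose, the force and the opening at its end, in the units of the state.
- bot.get_obs(): the state, without advancing time (a new reading comes with each control period).
- bot.read_camera(name): name is "side" or "top" or "wrist"; returns a dict with "pixels" (384x512x3 uint8, red, green, blue), "range_z" (384x512 float32, m along the optical axis (not along the pixel's ray), 0 where there is no reading), "fovy" (degrees; the focal length in pixels is half the picture's height over the tangent of half this angle, whatever the lens; pixels are square), "cx", "cy" (the principal point, pixels), "pose" (4x4, takes a point from camera to world coordinates). Camera axes: x right, y down, z forward; pixel columns grow to the right and rows downward; lengths in m; the calibration is good to about 2 mm. A picture is of the moment at which its call begins.
- bot.hand_in(): hands the job in, once; it reports no verdict.
The state is a dict: "t": time; "q": joint angles; "joint_vel": joint speeds; "joint_torque": joint torques, N m; "eef_pos": TCP position; "tool_rot": TCP orientation; "contact_force": force on the tool from outside, world axes, zero at the start; "torque": the same for the moment, N m; "gripper_width": opening from 0.0 (shut) to 1.0 (fully open).
Only numpy, scipy, OpenCV 4.12 (cv2) and the standard library are available. Lean on these libraries where they do the work, as an engineer would, in place of code of your own. Each camera call takes 0.05 s, during which the arm holds its last target.

## Working session

There is one attempt and no reset: what is moved stays moved. The work goes in short steps, Python scripts to look and compute and a tool call to move; the robot and the scene stay as the last step left them, time stands still between calls to the robot, and variables do not carry over. Pictures are saved under pics/ and viewed, and the job is handed in when it is done.

Besides the shell and the picture viewer there is one more tool, called after ">>>" as name([rows], argument=value, ...), one row to a line, values as JSON. play_rows: Moves the arm, as the interface text tells. Shift numbers are shares of 400 mm and turn numbers shares of 360 degrees, none past 1 either way. Its arguments: {"type":"object","properties":{"motion":{"type":"array"},"fingers":{"type":"number"},"grip_force":{"type":"number"}},"required":["motion"]}

```bash
mkdir -p pics; cat > h.py <<'E'
import numpy as np,cv2
from station import bot
def shot(n,tag):
    c=bot.read_camera(n); cv2.imwrite(f'pics/{tag}.png',cv2.cvtColor(c['pixels'],cv2.COLOR_RGB2BGR)); return c
def cloud(c):
    h,w=c['range_z'].shape; f=h/2/np.tan(np.radians(c['fovy'])/2)
    u,v=np.meshgrid(np.arange(w),np.arange(h)); z=c['range_z']
    P=np.stack([(u-c['cx'])/f*z,(v-c['cy'])/f*z,z],-1)
    return P@c['pose'][:3,:3].T+c['pose'][:3,3]
E
python3 - <<'E'
from h import *
np.set_printoptions(precision=4,suppress=True)
o=bot.get_obs(); print(o)
for n in ['side','top','wrist']:
    c=shot(n,n+'0'); print(n,c['fovy'],c['pose'])
    np.savez(f'{n}0.npz',P=cloud(c),px=c['pixels'],z=c['range_z'])
E
```

```text
{'t': 0.0, 'q': array([-1.4331,  0.4778,  0.0224,  1.5565, -0.0115,  1.1093, -0.0831]), 'joint_vel': array([-0.0007,  0.0013, -0.0005,  0.0007, -0.0014,  0.0002, -0.0013]), 'joint_torque': array([ -0.0018, -59.6409,   1.6068, -28.1214,   0.0125,   0.0088,
        -0.    ]), 'eef_pos': array([0.1642, 0.6541, 0.2303]), 'tool_rot': array([-0.    ,  0.1226,  0.9925, -0.0009]), 'contact_force': array([-0.891 ,  0.0626,  0.8958]), 'torque': array([-0.0099, -0.0133,  0.0628]), 'gripper_width': 0.9975406945447723}
side 48.76985684749633 [[ 0.7535 -0.3256  0.5712 -0.3837]
 [-0.6572 -0.3949  0.642  -0.9956]
 [ 0.0165 -0.8591 -0.5115  1.0252]
 [ 0.      0.      0.      1.    ]]
top 46.59355205820567 [[-0.0117 -0.9856  0.1688  0.2401]
 [-0.9999  0.0135  0.0092 -0.0034]
 [-0.0114 -0.1686 -0.9856  1.782 ]
 [ 0.      0.      0.      1.    ]]
wrist 60.15604582884954 [[ 0.2441  0.9205  0.305   0.0862]
 [ 0.9697 -0.2313 -0.0779  0.6721]
 [-0.0012  0.3148 -0.9492  0.3724]
 [ 0.      0.      0.      1.    ]]
```

View pics/side0.png

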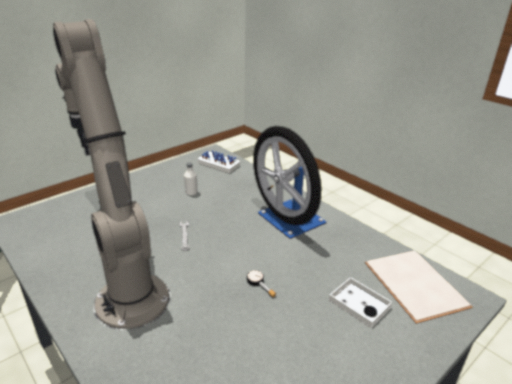

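View pics/top0.png

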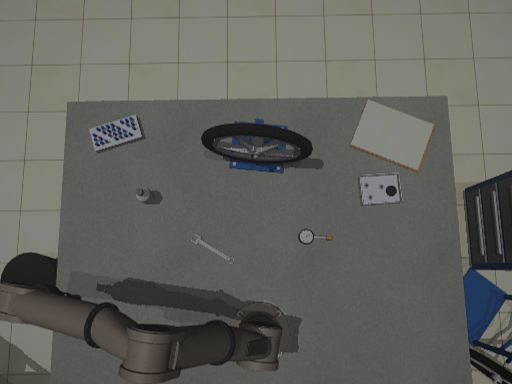

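View pics/wrist0.png

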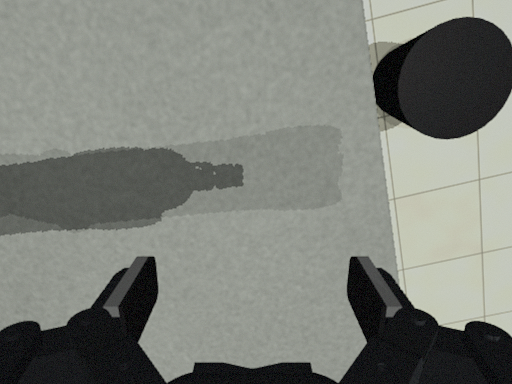

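```bash
python3 - <<'E'
from h import *
np.set_printoptions(precision=4,suppress=True)
for n in ['side','top']:
    d=np.load(n+'0.npz');P=d['P'];px=d['px'].astype(int)
    print(n,P[177,287] if n=='side' else P[150,255])
    v=px.max(-1)
    m=(v<50)&(P[...,2]>.06)&(d['z']>0)
    if n=='side': m[:,:240]=0;m[:,330:]=0;m[:120]=0;m[230:]=0
    else: m[:,:195]=0;m[:,320:]=0;m[:110]=0;m[172:]=0
    Q=P[m];print(len(Q),Q.min(0),Q.max(0),np.median(Q,0))
    q=Q[:,:2]; c=q.mean(0);u,s,vt=np.linalg.svd(q-c);print(c,vt[0],s)
    r=(q-c)@vt[0];print(r.min(),r.max(), c+vt[0]*(r.min()+r.max())/2)
    b=(px[...,2]>px[...,0]+50)&(abs(P[...,2]-.01)<.006)&(d['z']>0)&(P[...,0]>.4)
    if n=='top':b[:,:195]=0
    else: b[:,:240]=0
    B=P[b];print('blue',len(B),cv2.minAreaRect((B[:,:2]*1000).astype(np.float32)),B[:,2].mean())
    for nm,mm in [('z>.2',P[...,2]>.23)]: pass
d=cv2.imread('pics/side0.png');cv2.imwrite('pics/s0z.png',cv2.resize(d[115:245,235:335],None,fx=5,fy=4.6,interpolation=cv2.INTER_CUBIC))
E
```

```text
side [ 0.6756 -0.0228  0.229 ]
1378 [ 0.639  -0.2007  0.0602] [0.6904 0.1815 0.4209] [ 0.6592 -0.1159  0.3139]
[ 0.6613 -0.0717] [0.0926 0.9957] [4.3449 0.2131]
-0.1290214300571414 0.25433238782877254 [ 0.6671 -0.0093]
blue 532 ((733.9793701171875, -9.05535888671875), (220.95272827148438, 202.23704528808594), 84.05146789550781) 0.010479445878669532
top [0.6573 0.0069 0.2491]
1983 [ 0.6318 -0.1955  0.0601] [0.7546 0.1988 0.4259] [ 0.6743 -0.0017  0.3624]
[ 0.6726 -0.0014] [0.1087 0.9941] [5.1093 0.4777]
-0.19445998267017087 0.20209443420361428 [0.6731 0.0024]
blue 206 ((737.257080078125, -3.8172454833984375), (214.68670654296875, 196.806884765625), 83.71287536621094) 0.010033974361568785
```

View pics/s0z.png

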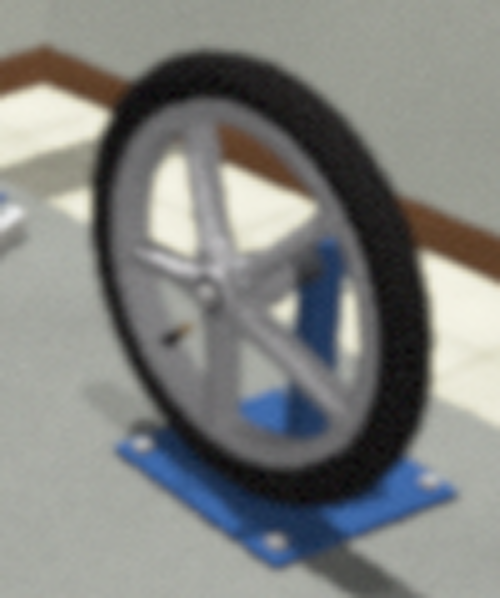

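```bash
cat >> h.py <<'E'
A=np.array([.680,-.003,.220]); YAW=np.radians(-6.0)
X=np.array([np.cos(YAW),np.sin(YAW),0]);Y=np.array([-np.sin(YAW),np.cos(YAW),0]);Z=np.array([0,0,1.])
def proj(c,p):
    R=c['pose'];q=(p-R[:3,3])@R[:3,:3];f=192/np.tan(np.radians(c['fovy'])/2)
    return np.stack([q[...,0]/q[...,2]*f+c['cx'],q[...,1]/q[...,2]*f+c['cy']],-1)
def rect(c,off=0,S=500,half=.21):
    # picture as seen from the robot: right = -Y, up = Z
    g=(np.arange(S)+.5)/S*2*half-half
    a,b=np.meshgrid(g,g); p=A+off*X-a[...,None]*Y-b[...,None]*Z
    uv=proj(c,p).astype(np.float32)
    return cv2.cvtColor(cv2.remap(c['pixels'],uv[...,0],uv[...,1],cv2.INTER_CUBIC),cv2.COLOR_RGB2BGR)
E
python3 - <<'E'
from h import *
c=bot.read_camera('side')
cv2.imwrite('pics/r0.png',rect(c,0))
d=np.load('side0.npz');P=d['P'];q=(P-A)
x,y,z=q@X,q@Y,q@Z;r=np.hypot(y,z)
# tyre check
m=(r<.215)&(r>.155)&(abs(x)<.05);print('tyre x rng',np.percentile(x[m],[1,50,99]))
v=d['px'].max(-1)
th=np.degrees(np.arctan2(-y,z))
for lo in range(-180,180,30):
    k=m&(th>=lo)&(th<lo+30);print(lo,k.sum(),np.percentile(x[k],[2,50]).round(4) if k.sum()>5 else '', np.percentile(r[m&(th>=lo)&(th<lo+30)],98).round(4) if k.sum()>5 else '')
E
```

```text
tyre x rng [-0.03782706 -0.01210489  0.01520864]
-180 179 [-0.0406 -0.0146] 0.2147
-150 103 [-0.0196 -0.0116] 0.1891
-120 110 [-0.0189 -0.0123] 0.194
-90 130 [-0.0178 -0.0125] 0.199
-60 148 [-0.0193 -0.0123] 0.2005
-30 202 [-0.0191 -0.012 ] 0.2033
0 286 [-0.0203 -0.0105] 0.2027
30 330 [-0.0202 -0.0092] 0.2008
60 310 [-0.0191 -0.0109] 0.1991
90 229 [-0.0191 -0.0123] 0.1976
120 156 [-0.0199 -0.0139] 0.1974
150 214 [-0.0416 -0.0136] 0.2146
```

View pics/r0.png

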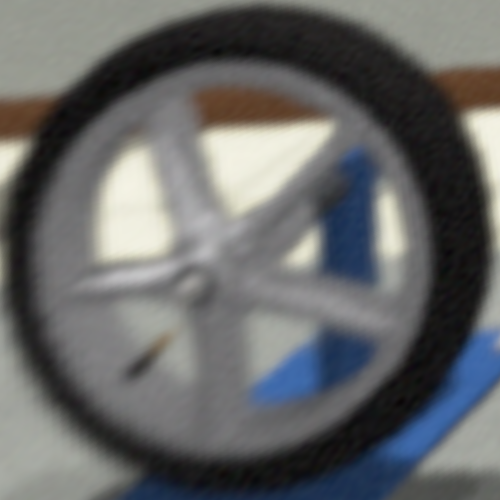

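```bash
cat >> h.py <<'E'
from scipy.spatial.transform import Rotation as Ro
RT=Ro.from_matrix(np.stack([-Z,Y,X],1))
def pt(a,r,x):  # stand-frame: clockwise angle from top (deg), radius, depth
    a=np.radians(a);return A+X*x-Y*r*np.sin(a)+Z*r*np.cos(a)
def cur():
    o=bot.get_obs();q=o['tool_rot'];return np.array(o['eef_pos']),Ro.from_quat([q[1],q[2],q[3],q[0]]),o
def stand(p):
    d=p-A;y,z=-d@Y,d@Z;return d@X,np.hypot(y,z),np.degrees(np.arctan2(y,z))
def rows(pts,R=RT):
    p,R0,o=cur();n=len(pts);rv=(R0.inv()*R).as_rotvec()/(2*np.pi)
    for i,t in enumerate(pts):
        s=R0.inv().apply(t-p)/.4; print('[%s,%s],'%(np.round(s,3).tolist(),np.round(rv*min(1,(i+1)/n),3).tolist()))
def st():
    p,R,o=cur();print('t',round(o['t'],2),'p',p.round(4),'stand x,r,a',np.round(stand(p),4),'F',o['contact_force'].round(2),'q',o['q'].round(3),'w',round(o['gripper_width'],2),'roterr',np.degrees((R.inv()*RT).magnitude()).round(1))
E
python3 - <<'E'
from h import *
T=pt(-65,.088,-.13);print(T)
p,R,o=cur()
mid=np.array([.30,.45,.40])
rows([p+(mid-p)*k/8 for k in range(1,9)],RT)
E
```

```text
[0.55904883 0.08990688 0.25719041]
[[-0.057, -0.052, -0.053],[-0.002, -0.031, -0.002]],
[[-0.113, -0.103, -0.106],[-0.004, -0.062, -0.004]],
[[-0.17, -0.155, -0.159],[-0.007, -0.094, -0.007]],
[[-0.227, -0.207, -0.211],[-0.009, -0.125, -0.009]],
[[-0.284, -0.258, -0.264],[-0.011, -0.156, -0.011]],
[[-0.34, -0.31, -0.317],[-0.013, -0.187, -0.013]],
[[-0.397, -0.362, -0.37],[-0.016, -0.218, -0.015]],
[[-0.454, -0.413, -0.423],[-0.018, -0.25, -0.017]],
```

>>> play_rows([
  [[-0.057,-0.052,-0.053],[0,-0.015,0]],
  [[-0.113,-0.103,-0.106],[0,-0.03,0]],
  [[-0.17,-0.155,-0.159],[-0.003,-0.045,-0.003]],
  [[-0.227,-0.207,-0.211],[-0.004,-0.06,-0.004]],
  [[-0.284,-0.258,-0.264],[-0.005,-0.075,-0.005]],
  [[-0.34,-0.31,-0.317],[-0.006,-0.09,-0.006]],
  [[-0.397,-0.362,-0.37],[-0.008,-0.105,-0.008]],
  [[-0.454,-0.413,-0.423],[-0.009,-0.12,-0.009]],
], fingers=0)

```text
t: 1.0
eef_pos: [0.3005, 0.4492, 0.4012]
tool_rot: [0.37, 0.086, 0.925, -0.018]
contact_force: [0.1, -1.2, 0.3]
gripper_width: 0.001
```

```bash
python3 - <<'E'
from h import *
st()
T=pt(-65,.088,-.13)+[-.05,.05,.1]
p,R,o=cur()
rows([p+(T-p)*min(1,k/8) for k in range(1,9)],RT)
E
```

```text
t 1.0 p [0.3005 0.4492 0.4012] stand x,r,a [ -0.4247   0.4483 -66.1643] F [ 0.07 -1.2   0.33] q [-1.68   0.086  0.152  1.898  0.768  1.337 -0.399] w 0.0 roterr 46.6
[[-0.051, -0.084, 0.064],[-0.001, -0.016, -0.001]],
[[-0.102, -0.169, 0.127],[-0.002, -0.032, -0.002]],
[[-0.153, -0.253, 0.191],[-0.003, -0.048, -0.003]],
[[-0.204, -0.338, 0.255],[-0.004, -0.064, -0.005]],
[[-0.255, -0.422, 0.319],[-0.005, -0.081, -0.006]],
[[-0.306, -0.506, 0.382],[-0.006, -0.097, -0.007]],
[[-0.357, -0.591, 0.446],[-0.007, -0.113, -0.008]],
[[-0.408, -0.675, 0.51],[-0.008, -0.129, -0.009]],
```

>>> play_rows([
  [[-0.051,-0.084,0.064],[-0.001,-0.016,-0.001]],
  [[-0.102,-0.169,0.127],[-0.002,-0.032,-0.002]],
  [[-0.153,-0.253,0.191],[-0.003,-0.048,-0.003]],
  [[-0.204,-0.338,0.255],[-0.004,-0.064,-0.005]],
  [[-0.255,-0.422,0.319],[-0.005,-0.081,-0.006]],
  [[-0.306,-0.506,0.382],[-0.006,-0.097,-0.007]],
  [[-0.357,-0.591,0.446],[-0.007,-0.113,-0.008]],
  [[-0.408,-0.675,0.51],[-0.008,-0.129,-0.009]],
])

```text
t: 1.8
eef_pos: [0.4444, 0.2541, 0.3759]
tool_rot: [0.645, 0.005, 0.758, -0.091]
contact_force: [-0.5, 0.7, -0.2]
gripper_width: -0.005
```

```bash
python3 - <<'E'
from h import *
st()
T=pt(-65,.088,-.10)
p,R,o=cur()
rows([p+(T-p)*min(1,k/7) for k in range(1,9)],RT)
E
```

```text
t 1.8 p [0.4444 0.2541 0.3759] stand x,r,a [ -0.2612   0.2788 -55.9939] F [-0.47  0.69 -0.17] q [-1.047  0.143 -0.342  2.434  1.548  1.463 -0.861] w -0.01 roterr 11.6
[[0.039, -0.047, 0.065],[-0.001, -0.003, 0.003]],
[[0.079, -0.094, 0.131],[-0.001, -0.006, 0.005]],
[[0.118, -0.14, 0.196],[-0.002, -0.009, 0.008]],
[[0.158, -0.187, 0.262],[-0.002, -0.012, 0.01]],
[[0.197, -0.234, 0.327],[-0.003, -0.015, 0.013]],
[[0.237, -0.281, 0.393],[-0.004, -0.018, 0.015]],
[[0.276, -0.328, 0.458],[-0.004, -0.021, 0.018]],
[[0.276, -0.328, 0.458],[-0.005, -0.024, 0.021]],
```

>>> play_rows([
  [[0.039,-0.047,0.065],[-0.001,-0.003,0.003]],
  [[0.079,-0.094,0.131],[-0.001,-0.006,0.005]],
  [[0.118,-0.14,0.196],[-0.002,-0.009,0.008]],
  [[0.158,-0.187,0.262],[-0.002,-0.012,0.01]],
  [[0.197,-0.234,0.327],[-0.003,-0.015,0.013]],
  [[0.237,-0.281,0.393],[-0.004,-0.018,0.015]],
  [[0.276,-0.328,0.458],[-0.004,-0.021,0.018]],
  [[0.276,-0.328,0.458],[-0.005,-0.024,0.021]],
])

```text
t: 2.6
eef_pos: [0.6066, 0.1489, 0.2799]
tool_rot: [0.704, 0.044, 0.708, -0.04]
contact_force: [2.2, 0.9, -0.3]
gripper_width: 0.004
```

```bash
python3 - <<'E'
from h import *
st()
c=shot('side','side1');shot('wrist','wrist1');cv2.imwrite('pics/s1z.png',cv2.resize(c['pixels'][90:250,150:350,::-1],None,fx=4,fy=3.7,interpolation=cv2.INTER_CUBIC))
T=pt(-65,.088,-.10)
p,R,o=cur()
rows([p+(T-p)*min(1,k/7) for k in range(1,9)],RT)
E
```

```text
t 2.6 p [0.6066 0.1489 0.2799] stand x,r,a [ -0.0888   0.1554 -67.3177] F [ 2.17  0.86 -0.34] q [ 0.145  0.836 -1.078  2.433  2.476  1.915 -0.908] w 0.0 roterr 0.9
[[0.006, -0.02, -0.004],[-0.001, -0.0, 0.0]],
[[0.013, -0.04, -0.008],[-0.001, -0.0, 0.0]],
[[0.019, -0.06, -0.012],[-0.002, -0.001, 0.0]],
[[0.026, -0.08, -0.016],[-0.002, -0.001, 0.0]],
[[0.032, -0.1, -0.02],[-0.003, -0.001, 0.0]],
[[0.039, -0.12, -0.024],[-0.003, -0.001, 0.0]],
[[0.045, -0.14, -0.028],[-0.004, -0.002, 0.0]],
[[0.045, -0.14, -0.028],[-0.004, -0.002, 0.0]],
```

View pics/s1z.png

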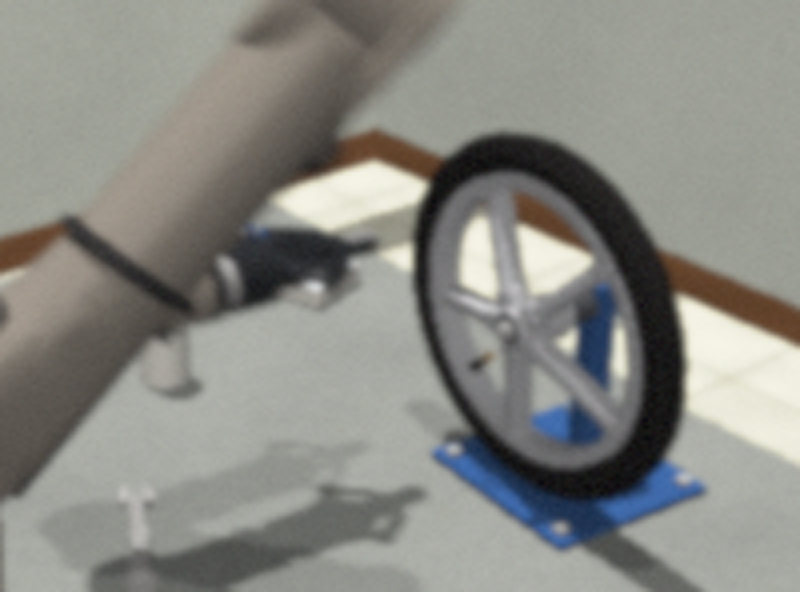

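View pics/wrist1.png

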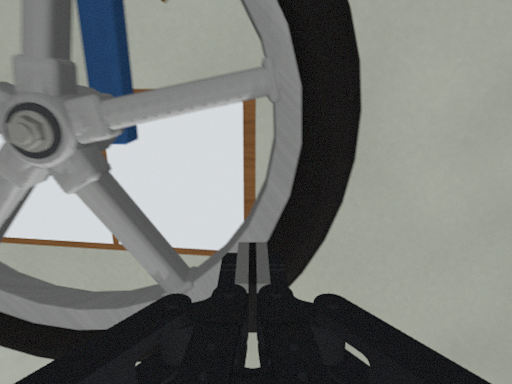

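```bash
cat >> h.py <<'E'
def tilt(d): return Ro.from_rotvec(Y*np.radians(d))*RT
R25=tilt(25)
E
python3 - <<'E'
from h import *
T=pt(-65,.088,-.10)+Z*.05
p,R,o=cur()
rows([p+(T-p)*min(1,k/8) for k in range(1,9)],R25)
E
```

```text
[[-0.01, -0.018, -0.004],[-0.001, 0.008, -0.0]],
[[-0.02, -0.035, -0.007],[-0.001, 0.017, -0.0]],
[[-0.03, -0.053, -0.011],[-0.002, 0.025, -0.0]],
[[-0.04, -0.07, -0.015],[-0.002, 0.034, -0.0]],
[[-0.05, -0.088, -0.018],[-0.003, 0.042, -0.0]],
[[-0.06, -0.105, -0.022],[-0.003, 0.051, -0.001]],
[[-0.07, -0.123, -0.026],[-0.004, 0.059, -0.001]],
[[-0.08, -0.14, -0.029],[-0.004, 0.067, -0.001]],
```

>>> play_rows([
  [[-0.01,-0.018,-0.004],[-0.001,0.008,0]],
  [[-0.02,-0.035,-0.007],[-0.001,0.017,0]],
  [[-0.03,-0.053,-0.011],[-0.002,0.025,0]],
  [[-0.04,-0.07,-0.015],[-0.002,0.034,0]],
  [[-0.05,-0.088,-0.018],[-0.003,0.042,0]],
  [[-0.06,-0.105,-0.022],[-0.003,0.051,0]],
  [[-0.07,-0.123,-0.026],[-0.004,0.059,0]],
  [[-0.08,-0.14,-0.029],[-0.004,0.067,0]],
])

```text
t: 3.5
eef_pos: [0.5882, 0.0874, 0.3076]
tool_rot: [0.537, 0.045, 0.842, -0.027]
contact_force: [-0.6, -1.2, 0.6]
gripper_width: -0.002
```

```bash
python3 - <<'E'
from h import *
st()
# entry: tip at x=+.004; approach along tool axis
E=pt(-65,.088,.004); d=R25.apply([0,0,1]); pre=E-d*.08
p,R,o=cur()
rows([p+(pre-p)*min(1,k/6) for k in range(1,9)],R25)
E
```

```text
t 3.5 p [0.5882 0.0874 0.3076] stand x,r,a [ -0.1007   0.1188 -42.5087] F [-0.63 -1.24  0.55] q [ 0.719  0.329 -1.405  2.392  2.035  0.973 -0.719] w -0.0 roterr 25.0
[[0.001, -0.0, 0.015],[0.0, 0.0, -0.0]],
[[0.001, -0.0, 0.03],[0.0, 0.0, -0.0]],
[[0.002, -0.001, 0.045],[0.0, 0.0, -0.0]],
[[0.002, -0.001, 0.06],[0.0, 0.0, -0.0]],
[[0.003, -0.001, 0.075],[0.0, 0.0, -0.0]],
[[0.004, -0.001, 0.091],[0.0, 0.0, -0.0]],
[[0.004, -0.001, 0.091],[0.0, 0.0, -0.0]],
[[0.004, -0.001, 0.091],[0.0, 0.0, -0.001]],
```

>>> play_rows([
  [[0.001,0,0.036],[0,0,0]],
  [[0.001,0,0.072],[0,0,0]],
  [[0.002,-0.001,0.108],[0,0,0]],
  [[0.003,-0.001,0.144],[0,0,0]],
  [[0.003,-0.001,0.18],[0,0,0]],
  [[0.004,-0.001,0.216],[0,0,0]],
  [[0.004,-0.001,0.253],[0,0,0]],
  [[0.004,-0.001,0.29],[0,0,0]],
])

```text
t: 4.3
eef_pos: [0.6925, 0.0769, 0.2571]
tool_rot: [0.537, 0.045, 0.842, -0.027]
contact_force: [-0.4, 0.1, -0.4]
gripper_width: -0.002
```

```bash
cat >> h.py <<'E'
def zoom(tag):
    c=shot('side',tag+'s');cv2.imwrite(f'pics/{tag}.png',np.hstack([cv2.resize(c['pixels'][110:240,225:335,::-1],(423,500),interpolation=cv2.INTER_CUBIC),cv2.resize(rect(c,-.01),(376,376)) if 0 else cv2.copyMakeBorder(cv2.resize(rect(c,-.01),(370,370)),0,130,0,0,cv2.BORDER_CONSTANT)]));shot('wrist',tag+'w')
def arc(a0,a1,r=.088,x=.004,n=8,R=None):
    rows([pt(a,r,x) for a in np.linspace(a0,a1,n+1)[1:]],R or R25)
E
python3 - <<'E'
from h import *
st();zoom('i1')
print('next');arc(-65,-42)
E
```

```text
t 4.3 p [0.6925 0.0769 0.2571] stand x,r,a [ 4.00000e-03  8.88000e-02 -6.53444e+01] F [-0.36  0.11 -0.38] q [ 0.56   0.612 -1.189  2.239  2.228  1.069 -0.64 ] w -0.0 roterr 25.0
next
[[-0.01, -0.005, -0.007],[-0.0, -0.0, -0.0]],
[[-0.019, -0.01, -0.011],[-0.0, -0.0, -0.0]],
[[-0.027, -0.016, -0.015],[-0.0, -0.0, -0.0]],
[[-0.035, -0.022, -0.018],[-0.0, -0.0, -0.0]],
[[-0.043, -0.029, -0.022],[-0.0, -0.0, -0.0]],
[[-0.051, -0.036, -0.026],[-0.0, -0.0, -0.001]],
[[-0.058, -0.044, -0.029],[-0.0, -0.0, -0.001]],
[[-0.065, -0.052, -0.032],[-0.0, -0.0, -0.001]],
```

View pics/i1.png

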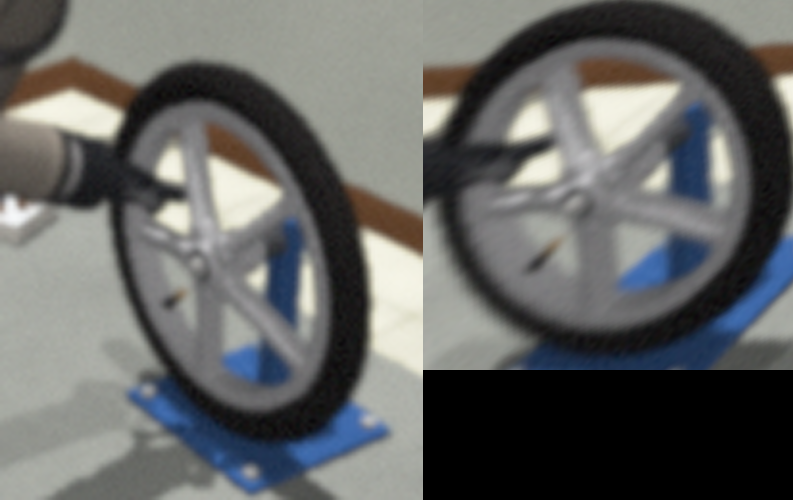

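View pics/i1w.png

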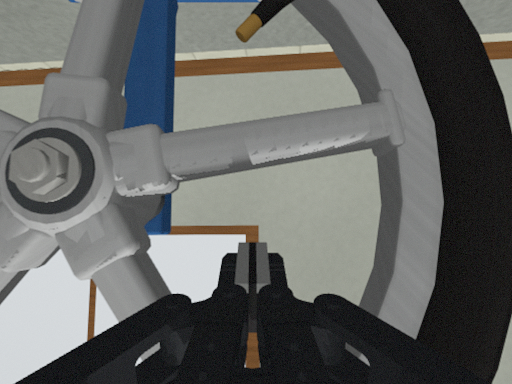

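>>> play_rows([
  [[-0.008,-0.004,-0.005],[0,0,0]],
  [[-0.015,-0.008,-0.009],[0,0,0]],
  [[-0.023,-0.013,-0.013],[0,0,0]],
  [[-0.03,-0.018,-0.016],[0,0,0]],
  [[-0.037,-0.024,-0.019],[0,0,0]],
  [[-0.044,-0.03,-0.022],[0,0,0]],
  [[-0.05,-0.036,-0.025],[0,0,0]],
  [[-0.056,-0.042,-0.028],[0,0,0]],
])

```text
t: 5.2
eef_pos: [0.6901, 0.0591, 0.2811]
tool_rot: [0.536, 0.046, 0.842, -0.027]
contact_force: [-0.5, 1.5, -2.7]
gripper_width: -0.002
```

```bash
python3 - <<'E'
from h import *
st();zoom('i2')
p,_,_=cur();a=stand(p)[2];arc(a,a+17.6)
E
```

```text
t 5.2 p [0.6901 0.0591 0.2811] stand x,r,a [ 3.600e-03  8.770e-02 -4.581e+01] F [-0.46  1.54 -2.75] q [ 0.64   0.546 -1.222  2.236  2.198  0.984 -0.615] w -0.0 roterr 25.1
[[-0.005, -0.006, -0.003],[-0.0, 0.0, -0.0]],
[[-0.01, -0.012, -0.005],[-0.0, 0.0, -0.0]],
[[-0.015, -0.019, -0.008],[-0.0, 0.0, -0.0]],
[[-0.02, -0.025, -0.01],[-0.0, 0.0, -0.0]],
[[-0.024, -0.032, -0.012],[-0.0, 0.0, -0.0]],
[[-0.029, -0.039, -0.014],[-0.0, 0.0, -0.001]],
[[-0.033, -0.047, -0.016],[-0.0, 0.0, -0.001]],
[[-0.036, -0.054, -0.017],[-0.0, 0.0, -0.001]],
```

View pics/i2.png

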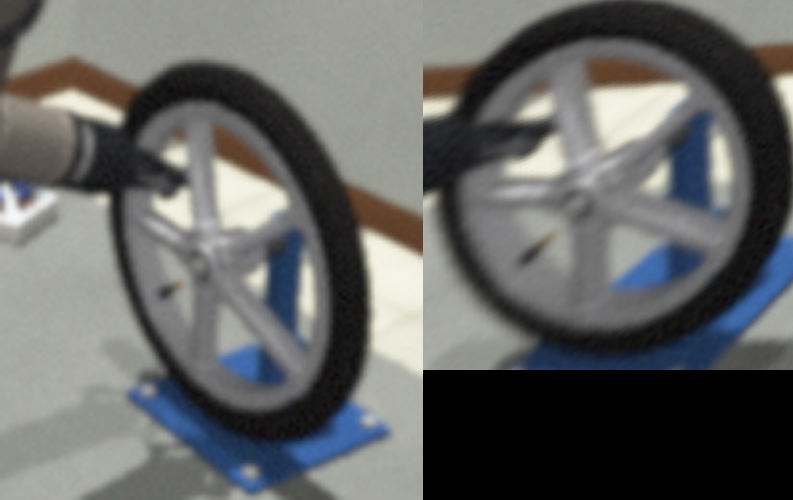

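>>> play_rows([
  [[-0.005,-0.006,-0.003],[0,0,0]],
  [[-0.01,-0.012,-0.005],[0,0,0]],
  [[-0.015,-0.019,-0.008],[0,0,0]],
  [[-0.02,-0.025,-0.01],[0,0,0]],
  [[-0.024,-0.032,-0.012],[0,0,0]],
  [[-0.029,-0.039,-0.014],[0,0,0]],
  [[-0.033,-0.047,-0.016],[0,0,0]],
  [[-0.036,-0.054,-0.017],[0,0,0]],
])

```text
t: 6.1
eef_pos: [0.6883, 0.0367, 0.2983]
tool_rot: [0.537, 0.046, 0.842, -0.027]
contact_force: [-0.2, 1.8, -2.3]
gripper_width: -0.002
```

```bash
python3 - <<'E'
from h import *
st()
p,_,_=cur();a=stand(p)[2];arc(a,a+17.6)
E
```

```text
t 6.1 p [0.6883 0.0367 0.2983] stand x,r,a [ 4.10000e-03  8.80000e-02 -2.72803e+01] F [-0.2   1.81 -2.29] q [ 0.724  0.497 -1.245  2.237  2.197  0.906 -0.604] w -0.0 roterr 24.9
[[-0.003, -0.008, -0.002],[-0.0, 0.0, -0.0]],
[[-0.006, -0.015, -0.003],[-0.0, 0.0, -0.0]],
[[-0.009, -0.023, -0.005],[-0.0, 0.0, -0.0]],
[[-0.012, -0.031, -0.006],[-0.0, 0.0, -0.0]],
[[-0.014, -0.039, -0.007],[-0.0, 0.0, -0.0]],
[[-0.016, -0.047, -0.008],[-0.0, 0.0, -0.001]],
[[-0.018, -0.056, -0.008],[-0.0, 0.0, -0.001]],
[[-0.019, -0.064, -0.009],[-0.0, 0.0, -0.001]],
```

>>> play_rows([
  [[-0.003,-0.008,-0.002],[0,0,0]],
  [[-0.006,-0.015,-0.003],[0,0,0]],
  [[-0.009,-0.023,-0.005],[0,0,0]],
  [[-0.012,-0.031,-0.006],[0,0,0]],
  [[-0.014,-0.039,-0.007],[0,0,0]],
  [[-0.016,-0.047,-0.008],[0,0,0]],
  [[-0.018,-0.056,-0.008],[0,0,0]],
  [[-0.019,-0.064,-0.009],[0,0,0]],
])

```text
t: 6.9
eef_pos: [0.6856, 0.0111, 0.3068]
tool_rot: [0.537, 0.046, 0.842, -0.027]
contact_force: [1.9, 2.4, -1.4]
gripper_width: 0.005
```

```bash
python3 - <<'E'
from h import *
st()
p,_,_=cur();a=stand(p)[2];arc(a,a+17.6)
E
```

```text
t 6.9 p [0.6856 0.0111 0.3068] stand x,r,a [ 4.1000e-03  8.8000e-02 -9.5206e+00] F [ 1.92  2.35 -1.38] q [ 0.81   0.465 -1.261  2.243  2.223  0.835 -0.606] w 0.0 roterr 24.9
[[-0.001, -0.008, -0.001],[-0.0, 0.0, -0.0]],
[[-0.002, -0.017, -0.001],[-0.0, 0.0, -0.0]],
[[-0.003, -0.025, -0.001],[-0.0, 0.0, -0.0]],
[[-0.003, -0.034, -0.001],[-0.0, 0.0, -0.0]],
[[-0.003, -0.042, -0.001],[-0.0, 0.0, -0.0]],
[[-0.003, -0.05, -0.001],[-0.0, 0.0, -0.001]],
[[-0.002, -0.059, -0.001],[-0.0, 0.0, -0.001]],
[[-0.001, -0.067, -0.0],[-0.0, 0.0, -0.001]],
```

>>> play_rows([
  [[-0.001,-0.008,-0.001],[0,0,0]],
  [[-0.002,-0.017,-0.001],[0,0,0]],
  [[-0.003,-0.025,-0.001],[0,0,0]],
  [[-0.003,-0.034,-0.001],[0,0,0]],
  [[-0.003,-0.042,-0.001],[0,0,0]],
  [[-0.003,-0.05,-0.001],[0,0,0]],
  [[-0.002,-0.059,-0.001],[0,0,0]],
  [[-0.001,-0.067,0],[0,0,0]],
])

```text
t: 7.7
eef_pos: [0.6828, -0.0159, 0.3071]
tool_rot: [0.537, 0.046, 0.842, -0.027]
contact_force: [0.8, 3.1, -1.0]
gripper_width: 0.001
```

```bash
python3 - <<'E'
from h import *
st();zoom('i3')
p,_,_=cur();a=stand(p)[2];arc(a,a+13)
E
```

```text
t 7.7 p [ 0.6828 -0.0159  0.3071] stand x,r,a [4.2000e-03 8.8000e-02 8.2061e+00] F [ 0.85  3.14 -0.96] q [ 0.888  0.458 -1.269  2.252  2.273  0.783 -0.618] w 0.0 roterr 24.9
[[0.001, -0.006, -0.0],[-0.0, 0.0, -0.0]],
[[0.002, -0.012, 0.0],[-0.0, 0.0, -0.0]],
[[0.004, -0.018, 0.001],[-0.0, 0.0, -0.0]],
[[0.005, -0.024, 0.002],[-0.0, 0.0, -0.0]],
[[0.006, -0.03, 0.002],[-0.0, 0.0, -0.001]],
[[0.008, -0.036, 0.003],[-0.0, 0.0, -0.001]],
[[0.01, -0.042, 0.004],[-0.001, 0.0, -0.001]],
[[0.012, -0.048, 0.005],[-0.001, 0.0, -0.001]],
```

View pics/i3.png

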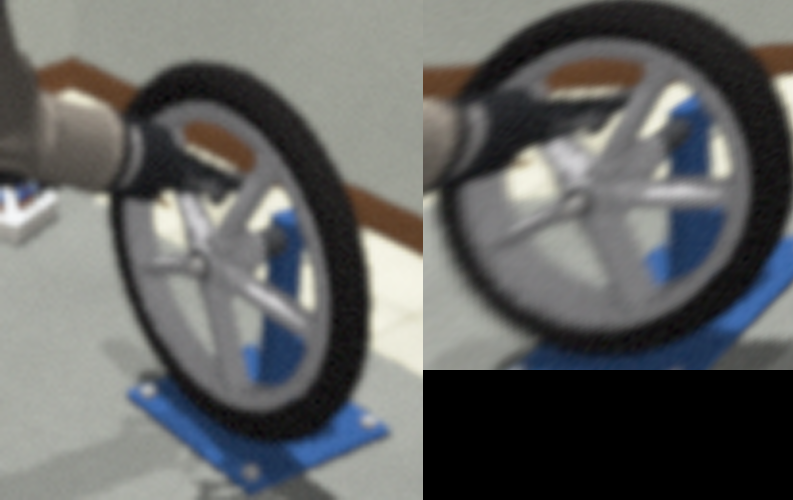

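View pics/i3w.png

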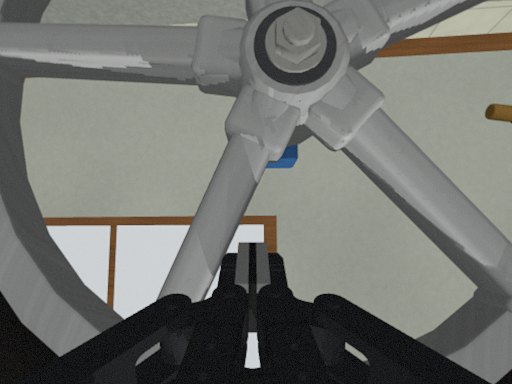

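>>> play_rows([
  [[0.001,-0.007,0],[0,0,0]],
  [[0.002,-0.014,0],[0,0,0]],
  [[0.004,-0.021,0.001],[0,0,0]],
  [[0.006,-0.028,0.002],[0,0,0]],
  [[0.008,-0.035,0.003],[0,0,0]],
  [[0.01,-0.042,0.004],[0,0,0]],
  [[0.012,-0.048,0.005],[0,0,0]],
  [[0.014,-0.054,0.006],[0,0,0]],
])

```text
t: 8.6
eef_pos: [0.6803, -0.0389, 0.3006]
tool_rot: [0.537, 0.047, 0.842, -0.028]
contact_force: [1.4, 3.2, 0.8]
gripper_width: 0.002
```

```bash
python3 - <<'E'
from h import *
st()
p,_,_=cur();a=stand(p)[2];arc(a,a+15)
E
```

```text
t 8.6 p [ 0.6803 -0.0389  0.3006] stand x,r,a [4.00000e-03 8.82000e-02 2.39004e+01] F [1.41 3.19 0.85] q [ 0.941  0.472 -1.268  2.263  2.327  0.762 -0.632] w 0.0 roterr 24.9
[[0.003, -0.006, 0.001],[-0.0, 0.0, -0.0]],
[[0.006, -0.013, 0.003],[-0.0, 0.0, -0.0]],
[[0.009, -0.019, 0.004],[-0.0, 0.0, -0.0]],
[[0.012, -0.025, 0.006],[-0.0, 0.0, -0.0]],
[[0.016, -0.031, 0.008],[-0.0, 0.0, -0.001]],
[[0.019, -0.037, 0.009],[-0.0, 0.0, -0.001]],
[[0.023, -0.043, 0.011],[-0.001, 0.0, -0.001]],
[[0.027, -0.049, 0.013],[-0.001, 0.0, -0.001]],
```

>>> play_rows([
  [[0.003,-0.006,0.001],[0,0,0]],
  [[0.006,-0.013,0.003],[0,0,0]],
  [[0.009,-0.019,0.004],[0,0,0]],
  [[0.012,-0.025,0.006],[0,0,0]],
  [[0.016,-0.031,0.008],[0,0,0]],
  [[0.019,-0.037,0.009],[0,0,0]],
  [[0.022,-0.042,0.01],[0,0,0]],
  [[0.024,-0.045,0.011],[0,0,0]],
])

```text
t: 9.4
eef_pos: [0.6783, -0.0573, 0.2899]
tool_rot: [0.537, 0.048, 0.842, -0.029]
contact_force: [0.7, 2.9, 1.6]
gripper_width: -0.002
```

```bash
python3 - <<'E'
from h import *
st();zoom('i4')
p,_,_=cur();a=stand(p)[2]
# back off ccw 8 deg in 3 rows, then withdraw along tool z 110mm
b=pt(a-8,.088,.004);d=R25.apply([0,0,1])
rows([p+(b-p)*.5,b]+[b-d*.12*k/6 for k in range(1,7)],R25)
E
```

```text
t 9.4 p [ 0.6783 -0.0573  0.2899] stand x,r,a [4.00000e-03 8.85000e-02 3.77571e+01] F [0.68 2.87 1.63] q [ 0.975  0.5   -1.262  2.274  2.383  0.76  -0.644] w -0.0 roterr 24.9
[[-0.007, 0.013, -0.003],[-0.0, 0.0, -0.0]],
[[-0.014, 0.026, -0.007],[-0.0, 0.0, -0.0]],
[[-0.015, 0.026, -0.057],[-0.0, 0.0, -0.0]],
[[-0.015, 0.026, -0.107],[-0.0, 0.0, -0.0]],
[[-0.015, 0.026, -0.157],[-0.001, 0.0, -0.001]],
[[-0.015, 0.025, -0.207],[-0.001, 0.0, -0.001]],
[[-0.015, 0.025, -0.257],[-0.001, 0.0, -0.001]],
[[-0.015, 0.025, -0.307],[-0.001, 0.0, -0.001]],
```

View pics/i4.png

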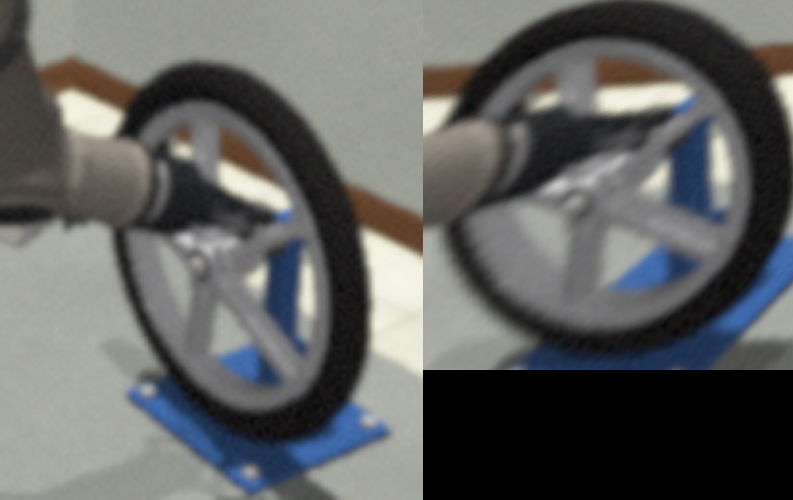

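>>> play_rows([
  [[-0.007,0.013,-0.003],[0,0,0]],
  [[-0.014,0.026,-0.007],[0,0,0]],
  [[-0.015,0.026,-0.057],[0,0,0]],
  [[-0.015,0.026,-0.107],[0,0,0]],
  [[-0.015,0.026,-0.157],[0,0,0]],
  [[-0.015,0.025,-0.207],[0,0,0]],
  [[-0.015,0.025,-0.257],[0,0,0]],
  [[-0.015,0.025,-0.307],[0,0,0]],
])

```text
t: 10.3
eef_pos: [0.5788, -0.035, 0.3446]
tool_rot: [0.539, 0.046, 0.841, -0.028]
contact_force: [1.3, 0.4, 1.1]
gripper_width: -0.0
```

```bash
python3 - <<'E'
from h import *
st();zoom('i5')
E
```

```text
t 10.3 p [ 0.5788 -0.035   0.3446] stand x,r,a [-0.0973  0.1316 18.792 ] F [1.26 0.37 1.09] q [ 1.252 -0.054 -1.339  2.415  2.752  0.414 -1.345] w -0.0 roterr 24.7
```

View pics/i5.png

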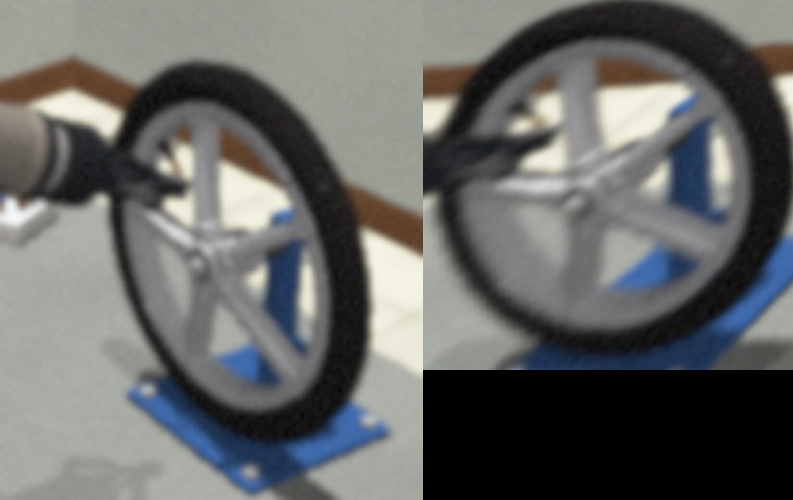

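View pics/i5w.png

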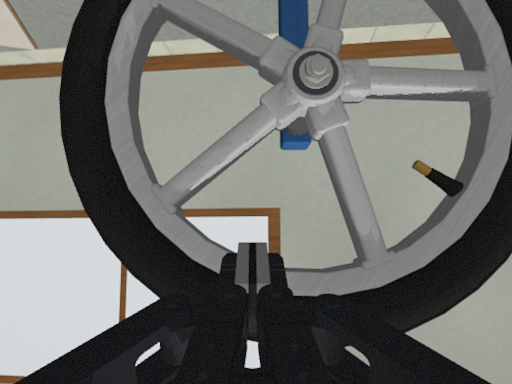

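```bash
python3 - <<'E'
from h import *
c=bot.read_camera('wrist')
a=rect(c,0,400);b=rect(c,-.0205,400)  # midplane, and spoke front at r~80->-25, 
for im in (a,b): cv2.circle(im,(200,200),3,(0,0,255),-1)
cv2.imwrite('pics/r5.png',np.hstack([a,b]))
E
```

```text
(no output)
```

View pics/r5.png

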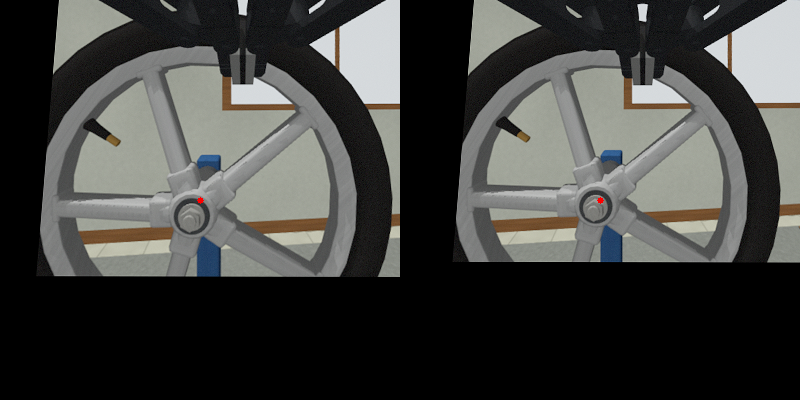

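```bash
cat >> h.py <<'E'
def wheel_ang(cam='wrist',c=None):
    c=c or bot.read_camera(cam);P=cloud(c);q=P-A;x=q@X;y=-(q@Y);z=q@Z;r=np.hypot(y,z)
    m=(r>.06)&(r<.13)&(abs(x-(-.025+(r-.08)*.145))<.005)&(c['range_z']>0)&(c['pixels'].min(-1)>70)
    a=np.arctan2(y,z)[m];s=np.exp(5j*(a-np.pi/5))
    est=np.degrees(np.angle(s.mean()))/5
    # robust refine
    for _ in range(5):
        d=np.degrees(np.angle(np.exp(5j*(a-np.pi/5-np.radians(est)))))/5;k=abs(d)<9;est+=d[k].mean()
    # valve: brass
    px=c['pixels'].astype(int);b=(px[...,0]-px[...,2]>50)&(abs(x)<.012)&(r>.09)&(r<.13)
    v=np.degrees(np.arctan2(y[b].mean(),z[b].mean())) if b.sum()>3 else None
    return est,m.sum(),v,b.sum()
E
python3 - <<'E'
from h import *
print(wheel_ang('wrist'),wheel_ang('side'))
st()
E_=pt(-131,.088,.004); d=R25.apply([0,0,1]); pre=E_-d*.10;print(E_,pre)
p,R,o=cur()
rows([p+(pre-p)*min(1,k/8) for k in range(1,9)],R25)
E
```

```text
(np.float64(15.798766614510432), np.int64(7258), np.float64(-55.85281498877719), np.int64(155)) (np.float64(15.670098690927068), np.int64(178), None, np.int64(0))
t 10.55 p [ 0.5805 -0.0352  0.3451] stand x,r,a [-0.0956  0.1321 18.739 ] F [ 0.51 -0.01 -0.09] q [ 1.248 -0.045 -1.338  2.413  2.742  0.419 -1.33 ] w -0.0 roterr 24.5
[0.69092029 0.0626325  0.16226681] [0.60078599 0.072106   0.20452863]
[[0.039, 0.034, 0.021],[-0.0, 0.0, -0.0]],
[[0.078, 0.068, 0.042],[-0.0, 0.0, -0.0]],
[[0.117, 0.101, 0.062],[-0.0, 0.0, -0.0]],
[[0.156, 0.135, 0.083],[-0.0, 0.001, -0.0]],
[[0.195, 0.169, 0.104],[-0.0, 0.001, -0.001]],
[[0.234, 0.203, 0.125],[-0.0, 0.001, -0.001]],
[[0.273, 0.237, 0.145],[-0.0, 0.001, -0.001]],
[[0.312, 0.271, 0.166],[-0.0, 0.001, -0.001]],
```

>>> play_rows([
  [[0.039,0.034,0.021],[0,0,0]],
  [[0.078,0.068,0.042],[0,0,0]],
  [[0.117,0.101,0.062],[0,0,0]],
  [[0.156,0.135,0.083],[0,0.001,0]],
  [[0.195,0.169,0.104],[0,0.001,0]],
  [[0.234,0.203,0.125],[0,0.001,0]],
  [[0.273,0.237,0.145],[0,0.001,0]],
  [[0.312,0.271,0.166],[0,0.001,0]],
])

```text
t: 11.35
eef_pos: [0.6056, 0.0747, 0.2014]
tool_rot: [0.533, 0.047, 0.844, -0.029]
contact_force: [0.8, 0.1, -0.6]
gripper_width: -0.003
```

```bash
python3 - <<'E'
from h import *
st();shot('wrist','i6w')
E_=pt(-131,.088,.004); d=R25.apply([0,0,1]); pre=E_-d*.10
p,R,o=cur()
rows([p+(pre-p)*min(1,k/2) for k in range(1,3)]+[pre+d*.1*k/6 for k in range(1,7)],R25)
E
```

```text
t 11.35 p [0.6056 0.0747 0.2014] stand x,r,a [-8.220000e-02  7.200000e-02 -1.049883e+02] F [ 0.81  0.05 -0.55] q [ 0.619  0.879 -1.409  2.433  2.282  1.453 -0.613] w -0.0 roterr 25.5
[[-0.008, -0.006, -0.008],[-0.0, -0.0, -0.0]],
[[-0.015, -0.012, -0.016],[-0.0, -0.001, -0.0]],
[[-0.016, -0.012, 0.025],[-0.0, -0.001, -0.0]],
[[-0.017, -0.012, 0.067],[-0.0, -0.001, -0.0]],
[[-0.017, -0.012, 0.109],[-0.0, -0.002, -0.001]],
[[-0.018, -0.012, 0.15],[-0.0, -0.002, -0.001]],
[[-0.019, -0.012, 0.192],[-0.0, -0.002, -0.001]],
[[-0.02, -0.012, 0.234],[-0.0, -0.003, -0.001]],
```

View pics/i6w.png

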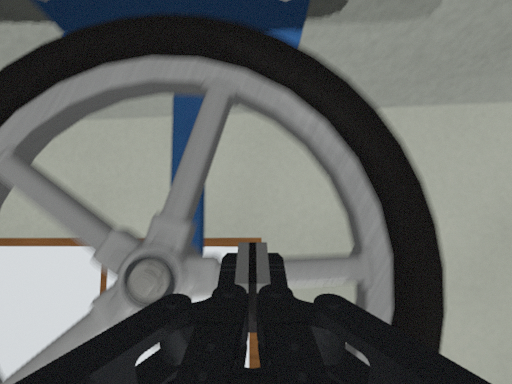

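>>> play_rows([
  [[-0.008,-0.006,-0.008],[0,0,0]],
  [[-0.015,-0.012,-0.016],[0,-0.001,0]],
  [[-0.016,-0.012,0.025],[0,-0.001,0]],
  [[-0.017,-0.012,0.067],[0,-0.001,0]],
  [[-0.017,-0.012,0.109],[0,-0.002,0]],
  [[-0.018,-0.012,0.15],[0,-0.002,0]],
  [[-0.019,-0.012,0.192],[0,-0.002,0]],
  [[-0.02,-0.012,0.234],[0,-0.003,-0.001]],
])

```text
t: 12.2
eef_pos: [0.6926, 0.0614, 0.1635]
tool_rot: [0.538, 0.044, 0.841, -0.03]
contact_force: [-0.2, -0.4, 0.4]
gripper_width: 0.005
```

```bash
python3 - <<'E'
from h import *
st();zoom('i7')
p,_,_=cur();a=stand(p)[2];arc(a,a+15)
E
```

```text
t 12.2 p [0.6926 0.0614 0.1635] stand x,r,a [ 5.800000e-03  8.640000e-02 -1.308674e+02] F [-0.17 -0.4   0.37] q [ 0.599  0.975 -1.249  2.276  2.453  1.344 -0.556] w 0.01 roterr 24.8
[[-0.001, 0.007, -0.006],[-0.0, 0.0, -0.0]],
[[-0.006, 0.012, -0.009],[-0.0, 0.0, -0.0]],
[[-0.011, 0.016, -0.011],[-0.0, 0.0, -0.0]],
[[-0.016, 0.02, -0.013],[-0.0, 0.0, -0.0]],
[[-0.022, 0.024, -0.016],[-0.0, 0.0, -0.0]],
[[-0.027, 0.028, -0.019],[-0.001, 0.0, -0.0]],
[[-0.033, 0.031, -0.021],[-0.001, 0.0, -0.0]],
[[-0.039, 0.035, -0.024],[-0.001, 0.0, -0.0]],
```

View pics/i7.png

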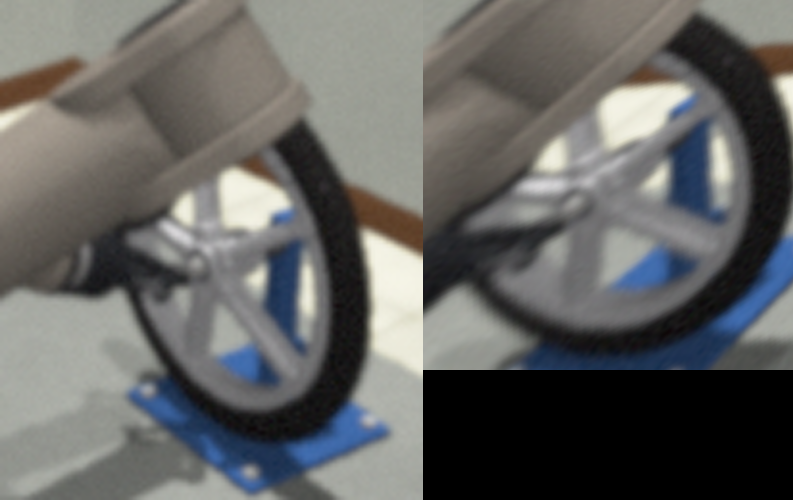

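View pics/i7w.png

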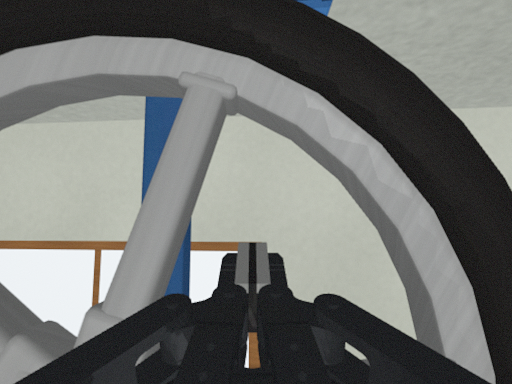

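```bash
python3 - <<'E'
from h import *
c=bot.read_camera('side');P=cloud(c);sub=P[110:175,240:310]
q=sub-A;print(np.stack([q@X,q@Y,q@Z],-1)[5:60:9,::10].round(2))
E
```

```text
[[[-0.95 -1.1   0.81]
  [-0.95 -1.1   0.81]
  [-0.95 -1.1   0.81]
  [-0.33 -0.32  0.43]
  [-0.32 -0.33  0.43]
  [-0.28 -0.33  0.42]
  [ 1.5   1.57 -0.56]]

 [[-0.95 -1.1   0.81]
  [-0.95 -1.1   0.81]
  [-0.36 -0.31  0.41]
  [-0.34 -0.33  0.41]
  [-0.32 -0.34  0.41]
  [-0.29 -0.35  0.4 ]
  [ 1.49  1.55 -0.64]]

 [[-0.37 -0.23  0.36]
  [-0.38 -0.3   0.38]
  [-0.35 -0.3   0.37]
  [-0.34 -0.33  0.38]
  [-0.32 -0.34  0.38]
  [-0.3  -0.36  0.38]
  [-0.27 -0.36  0.38]]

 [[-0.4  -0.28  0.35]
  [-0.38 -0.3   0.36]
  [-0.37 -0.32  0.36]
  [-0.34 -0.32  0.36]
  [-0.33 -0.35  0.36]
  [-0.31 -0.37  0.37]
  [-0.28 -0.38  0.36]]

 [[-0.41 -0.29  0.34]
  [-0.39 -0.31  0.34]
  [-0.37 -0.32  0.34]
  [-0.35 -0.34  0.34]
  [-0.33 -0.36  0.34]
  [-0.31 -0.37  0.34]
  [-0.02 -0.1   0.15]]

 [[-0.41 -0.3   0.31]
  [-0.39 -0.31  0.31]
  [-0.37 -0.32  0.31]
  [-0.35 -0.35  0.32]
  [-0.01  0.02  0.06]
  [ 1.38  1.53 -0.96]
  [-0.01 -0.1   0.12]]

 [[-0.41 -0.3   0.29]
  [-0.38 -0.31  0.28]
  [-0.3  -0.24  0.23]
  [-0.02  0.07  0.01]
  [-0.02  0.01  0.04]
  [ 0.03  0.    0.02]
  [-0.01 -0.1   0.08]]]
```

Elbow is 0.27 m in front of the wheel: clear. Now push spoke E up.

>>> play_rows([
  [[-0.002,0.006,-0.004],[0,0,0]],
  [[-0.006,0.011,-0.007],[0,0,0]],
  [[-0.011,0.016,-0.009],[0,0,0]],
  [[-0.016,0.02,-0.012],[0,0,0]],
  [[-0.022,0.024,-0.015],[0,0,0]],
  [[-0.027,0.028,-0.018],[0,0,0]],
  [[-0.033,0.031,-0.02],[0,0,0]],
  [[-0.039,0.035,-0.023],[0,0,0]],
])

```text
t: 13.15
eef_pos: [0.6915, 0.0757, 0.1808]
tool_rot: [0.537, 0.045, 0.842, -0.029]
contact_force: [-0.4, -0.3, 0.3]
gripper_width: -0.0
```

```bash
python3 - <<'E'
from h import *
st();print(wheel_ang('wrist'))
p,_,_=cur();a=stand(p)[2];arc(a,a+17)
E
```

```text
t 13.15 p [0.6915 0.0757 0.1808] stand x,r,a [ 3.20000e-03  8.86000e-02 -1.16269e+02] F [-0.44 -0.34  0.26] q [ 0.583  0.946 -1.281  2.267  2.398  1.348 -0.545] w -0.0 roterr 24.9
(np.float64(17.626896091983713), np.int64(6589), None, np.int64(0))
[[-0.008, 0.002, -0.002],[-0.0, 0.0, 0.0]],
[[-0.015, 0.005, -0.005],[-0.0, 0.0, 0.0]],
[[-0.022, 0.008, -0.008],[-0.0, 0.0, 0.0]],
[[-0.029, 0.01, -0.011],[-0.0, 0.0, 0.0]],
[[-0.036, 0.012, -0.015],[-0.0, 0.0, 0.0]],
[[-0.043, 0.014, -0.018],[-0.0, 0.0, 0.0]],
[[-0.051, 0.016, -0.021],[-0.0, 0.0, 0.0]],
[[-0.058, 0.017, -0.025],[-0.0, 0.0, 0.0]],
```

>>> play_rows([
  [[-0.007,0.003,-0.003],[0,0,0]],
  [[-0.015,0.005,-0.005],[0,0,0]],
  [[-0.022,0.008,-0.008],[0,0,0]],
  [[-0.029,0.01,-0.011],[0,0,0]],
  [[-0.036,0.012,-0.015],[0,0,0]],
  [[-0.043,0.014,-0.018],[0,0,0]],
  [[-0.051,0.016,-0.021],[0,0,0]],
  [[-0.058,0.017,-0.025],[0,0,0]],
])

```text
t: 14.0
eef_pos: [0.693, 0.0831, 0.207]
tool_rot: [0.538, 0.045, 0.841, -0.029]
contact_force: [-2.0, -0.7, -2.7]
gripper_width: 0.003
```

```bash
python3 - <<'E'
from h import *
st();print(wheel_ang('wrist'),wheel_ang('side'));zoom('i8')
p,_,_=cur();a=stand(p)[2];arc(a,a+15)
E
```

```text
t 14.0 p [0.693  0.0831 0.207 ] stand x,r,a [ 4.00000e-03  8.80000e-02 -9.85003e+01] F [-1.97 -0.68 -2.67] q [ 0.59   0.894 -1.316  2.253  2.337  1.319 -0.527] w 0.0 roterr 24.8
(np.float64(33.54563995397768), np.int64(6286), None, np.int64(0)) (np.float64(32.60709051912389), np.int64(175), None, np.int64(0))
[[-0.006, -0.0, -0.004],[-0.0, 0.0, -0.0]],
[[-0.013, 0.001, -0.007],[-0.0, 0.0, -0.0]],
[[-0.019, 0.001, -0.01],[-0.0, 0.0, -0.0]],
[[-0.026, 0.001, -0.013],[-0.0, 0.0, -0.0]],
[[-0.032, 0.001, -0.016],[-0.0, 0.001, -0.0]],
[[-0.039, 0.001, -0.019],[-0.0, 0.001, -0.0]],
[[-0.045, 0.0, -0.022],[-0.0, 0.001, -0.0]],
[[-0.052, -0.001, -0.025],[-0.0, 0.001, -0.0]],
```

View pics/i8w.png

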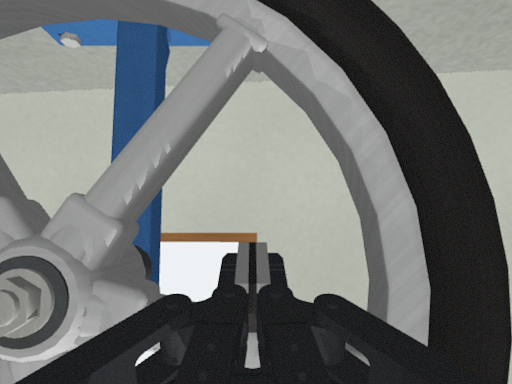

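View pics/i8.png

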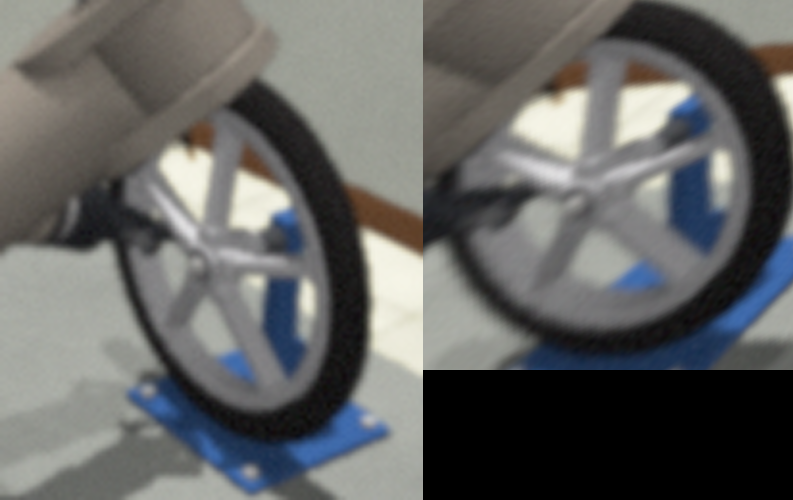

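>>> play_rows([
  [[-0.006,0,-0.004],[0,0,0]],
  [[-0.013,0.001,-0.007],[0,0,0]],
  [[-0.019,0.001,-0.01],[0,0,0]],
  [[-0.026,0.001,-0.013],[0,0,0]],
  [[-0.032,0.001,-0.016],[0,0.001,0]],
  [[-0.039,0.001,-0.019],[0,0.001,0]],
  [[-0.045,0,-0.022],[0,0.001,0]],
  [[-0.052,-0.001,-0.025],[0,0.001,0]],
])

```text
t: 15.0
eef_pos: [0.6931, 0.0833, 0.2312]
tool_rot: [0.536, 0.044, 0.843, -0.028]
contact_force: [-1.2, 0.3, -3.6]
gripper_width: 0.001
```

```bash
python3 - <<'E'
from h import *
st();print(wheel_ang('wrist'),wheel_ang('side'))
p,_,_=cur();a=stand(p)[2];arc(a,a+13)
E
```

```text
t 15.0 p [0.6931 0.0833 0.2312] stand x,r,a [ 4.0000e-03  8.7900e-02 -8.2656e+01] F [-1.25  0.31 -3.64] q [ 0.613  0.832 -1.343  2.242  2.279  1.267 -0.512] w 0.0 roterr 25.1
(np.float64(-22.152789582838547), np.int64(6730), None, np.int64(0)) (np.float64(-23.255106117375586), np.int64(185), None, np.int64(3))
[[-0.005, -0.002, -0.004],[-0.0, 0.0, -0.0]],
[[-0.011, -0.003, -0.006],[-0.0, 0.0, -0.0]],
[[-0.016, -0.004, -0.009],[-0.0, 0.0, -0.0]],
[[-0.022, -0.006, -0.011],[-0.0, 0.0, -0.0]],
[[-0.027, -0.007, -0.014],[-0.0, 0.0, -0.0]],
[[-0.032, -0.009, -0.016],[-0.0, 0.0, -0.0]],
[[-0.038, -0.011, -0.019],[-0.0, 0.0, -0.0]],
[[-0.043, -0.013, -0.021],[-0.0, 0.0, -0.0]],
```

>>> play_rows([
  [[-0.005,-0.002,-0.003],[0,0,0]],
  [[-0.011,-0.003,-0.006],[0,0,0]],
  [[-0.016,-0.004,-0.009],[0,0,0]],
  [[-0.022,-0.006,-0.011],[0,0,0]],
  [[-0.027,-0.007,-0.014],[0,0,0]],
  [[-0.032,-0.009,-0.016],[0,0,0]],
  [[-0.038,-0.011,-0.019],[0,0,0]],
  [[-0.043,-0.013,-0.021],[0,0,0]],
])

```text
t: 15.9
eef_pos: [0.6926, 0.0784, 0.2519]
tool_rot: [0.537, 0.044, 0.842, -0.028]
contact_force: [-1.1, 0.5, -3.0]
gripper_width: 0.003
```

```bash
python3 - <<'E'
from h import *
st();print(wheel_ang('wrist'),wheel_ang('side'));zoom('i9')
p,_,_=cur();a=stand(p)[2];arc(a,a+8)
E
```

```text
t 15.9 p [0.6926 0.0784 0.2519] stand x,r,a [ 4.00000e-03  8.83000e-02 -6.88466e+01] F [-1.11  0.53 -2.97] q [ 0.643  0.773 -1.357  2.237  2.242  1.215 -0.506] w 0.0 roterr 24.9
(np.float64(-9.238897118635814), np.int64(8449), None, np.int64(0)) (np.float64(-9.73529387129131), np.int64(178), np.float64(-11.002330516895041), np.int64(4))
[[-0.002, -0.003, -0.002],[-0.0, 0.0, -0.0]],
[[-0.006, -0.004, -0.004],[-0.0, 0.0, -0.0]],
[[-0.009, -0.006, -0.005],[-0.0, 0.0, -0.0]],
[[-0.012, -0.007, -0.007],[-0.0, 0.0, -0.0]],
[[-0.015, -0.009, -0.008],[-0.0, 0.0, -0.0]],
[[-0.018, -0.011, -0.01],[-0.0, 0.0, -0.0]],
[[-0.021, -0.013, -0.011],[-0.0, 0.0, -0.0]],
[[-0.024, -0.014, -0.012],[-0.0, 0.0, -0.0]],
```

View pics/i9.png

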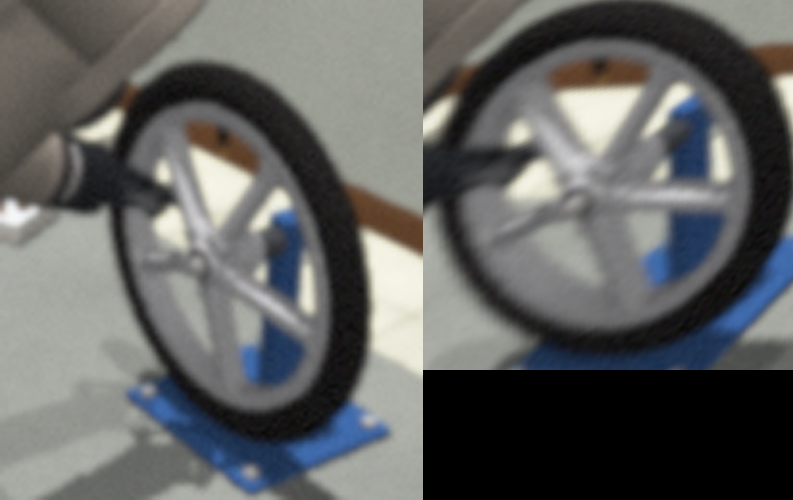

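>>> play_rows([
  [[-0.002,-0.002,-0.002],[0,0,0]],
  [[-0.006,-0.004,-0.003],[0,0,0]],
  [[-0.009,-0.006,-0.005],[0,0,0]],
  [[-0.012,-0.007,-0.006],[0,0,0]],
  [[-0.015,-0.009,-0.008],[0,0,0]],
  [[-0.018,-0.011,-0.01],[0,0,0]],
  [[-0.02,-0.012,-0.011],[0,0,0]],
  [[-0.02,-0.012,-0.011],[0,0,0]],
])

```text
t: 16.9
eef_pos: [0.692, 0.0736, 0.2619]
tool_rot: [0.538, 0.045, 0.841, -0.029]
contact_force: [-0.5, 0.6, -2.0]
gripper_width: -0.001
```

```bash
python3 - <<'E'
from h import *
st();print(wheel_ang('wrist'),wheel_ang('side'))
c=shot('wrist','i10w');cv2.imwrite('pics/r10.png',rect(c,0,400))
E
```

```text
t 16.9 p [0.692  0.0736 0.2619] stand x,r,a [ 3.90000e-03  8.81000e-02 -6.15832e+01] F [-0.52  0.63 -2.02] q [ 0.663  0.742 -1.363  2.236  2.227  1.184 -0.505] w -0.0 roterr 24.8
(np.float64(-2.6193566302146776), np.int64(7937), None, np.int64(0)) (np.float64(-3.2469932039036564), np.int64(187), None, np.int64(3))
```

View pics/r10.png

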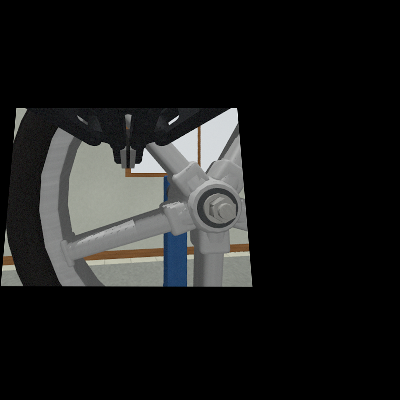

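```bash
python3 - <<'E'
from h import *
p,_,_=cur();a=stand(p)[2];arc(a,a+2.4,r=.0881,x=.0039,n=4)
E
```

```text
[[-0.002, -0.001, -0.001],[-0.0, 0.0, -0.0]],
[[-0.004, -0.002, -0.002],[-0.0, 0.0, -0.0]],
[[-0.005, -0.003, -0.003],[-0.0, 0.0, -0.0]],
[[-0.007, -0.005, -0.003],[-0.0, 0.001, -0.0]],
```

>>> play_rows([
  [[-0.002,-0.001,-0.001],[0,0,0]],
  [[-0.004,-0.002,-0.002],[0,0,0]],
  [[-0.006,-0.004,-0.003],[0,0,0]],
  [[-0.007,-0.005,-0.003],[0,0,0]],
  [[-0.007,-0.005,-0.003],[0,0,0]],
])

```text
t: 17.55
eef_pos: [0.6918, 0.0717, 0.265]
tool_rot: [0.538, 0.044, 0.841, -0.028]
contact_force: [-1.8, 1.3, -0.4]
gripper_width: 0.002
```

```bash
python3 - <<'E'
from h import *
st();print(wheel_ang('wrist'),wheel_ang('side'))
p,_,_=cur();a=stand(p)[2]
b=pt(a-8,.087,.003);d=R25.apply([0,0,1])
rows([p+(b-p)*.5,b]+[b-d*.13*k/6 for k in range(1,7)],R25)
E
```

```text
t 17.55 p [0.6918 0.0717 0.265 ] stand x,r,a [ 4.00000e-03  8.79000e-02 -5.92429e+01] F [-1.84  1.26 -0.4 ] q [ 0.671  0.732 -1.364  2.236  2.222  1.173 -0.504] w 0.0 roterr 24.8
(np.float64(-0.48596240257081375), np.int64(7847), None, np.int64(0)) (np.float64(-1.218126736390475), np.int64(171), np.float64(-0.9466523990092749), np.int64(4))
[[0.013, 0.006, 0.005],[-0.0, 0.0, -0.0]],
[[0.027, 0.012, 0.01],[-0.0, 0.0, -0.0]],
[[0.027, 0.012, -0.045],[-0.0, 0.0, -0.0]],
[[0.026, 0.011, -0.099],[-0.0, 0.0, -0.0]],
[[0.026, 0.011, -0.153],[-0.0, 0.0, -0.0]],
[[0.026, 0.011, -0.207],[-0.0, 0.0, -0.0]],
[[0.026, 0.011, -0.261],[-0.0, 0.001, -0.0]],
[[0.026, 0.011, -0.315],[-0.0, 0.001, -0.0]],
```

>>> play_rows([
  [[-0.001,-0.001,0],[0,0,0]],
  [[-0.003,-0.002,-0.001],[0,0,0]],
  [[-0.003,-0.002,-0.001],[0,0,0]],
  [[-0.003,-0.002,-0.001],[0,0,0]],
])

```text
t: 18.05
eef_pos: [0.692, 0.0709, 0.2664]
tool_rot: [0.538, 0.045, 0.841, -0.029]
contact_force: [-1.9, 1.1, -1.7]
gripper_width: 0.001
```

```bash
python3 - <<'E'
from h import *
st();print(wheel_ang('wrist'),wheel_ang('side'),wheel_ang('side'),wheel_ang('side'))
p,_,_=cur();a=stand(p)[2]
b=pt(a-8,.087,.003);d=R25.apply([0,0,1])
rows([p+(b-p)*.5,b]+[b-d*.13*k/6 for k in range(1,7)],R25)
E
```

```text
t 18.05 p [0.692  0.0709 0.2664] stand x,r,a [ 4.20000e-03  8.80000e-02 -5.81572e+01] F [-1.86  1.06 -1.66] q [ 0.674  0.727 -1.365  2.235  2.22   1.168 -0.504] w 0.0 roterr 24.8
(np.float64(0.45209789674326584), np.int64(7762), None, np.int64(0)) (np.float64(0.185772803412395), np.int64(177), np.float64(-0.7339086935348845), np.int64(6)) (np.float64(-0.08920642462551552), np.int64(187), np.float64(0.5440629829678898), np.int64(5)) (np.float64(0.6952419976598914), np.int64(185), np.float64(-1.0288020475804232), np.int64(6))
[[0.013, 0.006, 0.004],[-0.0, 0.0, -0.0]],
[[0.027, 0.012, 0.009],[-0.0, 0.0, -0.0]],
[[0.027, 0.012, -0.045],[-0.0, 0.0, -0.0]],
[[0.026, 0.012, -0.099],[-0.0, 0.0, -0.0]],
[[0.026, 0.012, -0.154],[-0.0, 0.0, -0.0]],
[[0.026, 0.012, -0.208],[-0.0, 0.0, -0.0]],
[[0.026, 0.012, -0.262],[-0.0, 0.001, -0.0]],
[[0.026, 0.012, -0.316],[-0.0, 0.001, -0.0]],
```

>>> play_rows([
  [[0.013,0.006,0.004],[0,0,0]],
  [[0.026,0.012,0.009],[0,0,0]],
  [[0.026,0.012,-0.045],[0,0,0]],
  [[0.026,0.012,-0.099],[0,0,0]],
  [[0.026,0.012,-0.154],[0,0,0]],
  [[0.026,0.012,-0.208],[0,0,0]],
  [[0.026,0.012,-0.262],[0,0,0]],
  [[0.026,0.012,-0.316],[0,0,0]],
])

```text
t: 19.05
eef_pos: [0.5735, 0.0888, 0.3099]
tool_rot: [0.538, 0.045, 0.841, -0.028]
contact_force: [0.6, -0.4, 1.2]
gripper_width: -0.003
```

```bash
python3 - <<'E'
from h import *
st();print(wheel_ang('wrist'),*[wheel_ang('side') for _ in range(3)])
p,_,_=cur();t=np.array([.52,.03,.38]);rows([p+(t-p)*k/8 for k in range(1,9)],R25)
E
```

```text
t 19.05 p [0.5735 0.0888 0.3099] stand x,r,a [ -0.1155   0.1205 -41.7086] F [ 0.63 -0.42  1.19] q [ 0.713  0.26  -1.393  2.416  2.022  0.933 -0.763] w -0.0 roterr 24.8
(np.float64(0.3423393963382537), np.int64(7296), np.float64(-0.32516199031937837), np.int64(121)) (np.float64(0.3029230043908471), np.int64(169), np.float64(-1.396006476741813), np.int64(6)) (np.float64(-0.10719334710393558), np.int64(176), np.float64(-1.1113244057192049), np.int64(5)) (np.float64(0.30376167293076617), np.int64(182), np.float64(-0.4021860522183983), np.int64(6))
[[-0.013, -0.02, -0.023],[-0.0, 0.0, 0.0]],
[[-0.027, -0.04, -0.045],[-0.0, 0.0, 0.0]],
[[-0.04, -0.06, -0.068],[-0.0, 0.0, 0.0]],
[[-0.053, -0.08, -0.091],[-0.0, 0.001, 0.0]],
[[-0.067, -0.1, -0.113],[-0.0, 0.001, 0.0]],
[[-0.08, -0.12, -0.136],[-0.0, 0.001, 0.0]],
[[-0.094, -0.139, -0.158],[-0.0, 0.001, 0.0]],
[[-0.107, -0.159, -0.181],[-0.0, 0.001, 0.0]],
```

>>> play_rows([
  [[-0.013,-0.01,-0.023],[0,0,0]],
  [[-0.027,-0.02,-0.045],[0,0,0]],
  [[-0.04,-0.03,-0.068],[0,0,0]],
  [[-0.053,-0.04,-0.09],[0,0,0]],
  [[-0.06,-0.05,-0.1],[0,0,0]],
  [[-0.06,-0.05,-0.1],[0,0,0]],
  [[-0.06,-0.05,-0.1],[0,0,0]],
])

```text
t: 19.95
eef_pos: [0.5468, 0.071, 0.3492]
tool_rot: [0.539, 0.045, 0.84, -0.029]
contact_force: [0.1, -0.6, -0.4]
gripper_width: 0.001
```

```bash
python3 - <<'E'
from h import *
st();zoom('f1');print(wheel_ang('wrist'),wheel_ang('side'))
c=bot.read_camera('wrist');im=rect(c,0,400);cv2.line(im,(200,200),(200,40),(0,0,255),1);cv2.imwrite('pics/f1r.png',im)
E
```

```text
t 19.95 p [0.5468 0.071  0.3492] stand x,r,a [ -0.1402   0.1423 -24.787 ] F [ 0.06 -0.65 -0.42] q [ 0.886 -0.156 -1.311  2.432  2.134  0.48  -1.001] w 0.0 roterr 24.6
(np.float64(0.21487536346958552), np.int64(5920), np.float64(-0.03490671715846976), np.int64(98)) (np.float64(0.07566085220032832), np.int64(176), np.float64(0.07786203097535228), np.int64(5))
```

View pics/f1r.png

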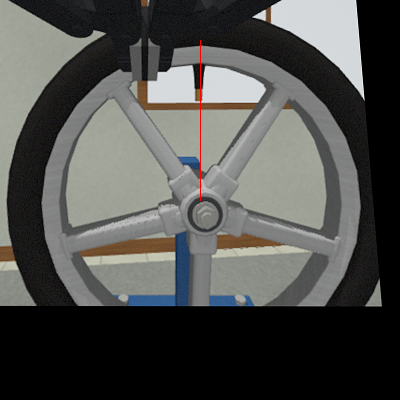

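View pics/f1s.png

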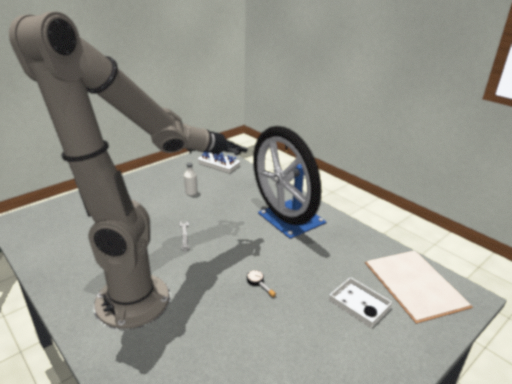

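The rectified view shows the valve on the vertical line, from about (199,65) to (199,100), straight above the axle centre at (200,200). In the side view the bottle, gauge, spanner and tray are where they started.

```bash
python3 -c "
from station import bot
print(bot.hand_in())"
```

```text
the job is handed in; nothing more can be done
None
```

The valve stem is now at the top of the wheel, within about 0.5° of straight above the axle, and the job is handed in.

- **How it was done:** I kept the fingers shut and pushed two spokes in turn at about 88 mm from the axle. The first went over the top for about 80°, the second up the left side for about 56°. I finished with small slow nudges, then backed out and left the hand about 14 cm in front of the wheel.
- **Speed and force:** The pushes were slow, about 0.4 rad/s at most, and the contact force read at the end of each move stayed under about 4.5 N.
- **Valve position:** After backing off, the spoke fit gave +0.2° from the wrist camera and +0.1° from the side camera. The brass valve tip read -0.03° and +0.08°. Earlier side-camera readings of the valve tip scattered from -1.4° to +0.5°, because they rest on only 4 to 6 pixels.
- **Still at rest:** The spoke readings agreed to within camera noise after I withdrew.
- **Untouched items:** The bottle, gauge, spanner and tray look unmoved in the final side view; I did not measure their positions. No finger contact with the tyre or valve stem showed in the pictures.
- **Time:** About 20 s of the 69 s allowed.

Several joints ran close to their range limits during the moves (joint 3 at -1.409 of -1.41, joint 4 at 2.43 of 2.44), but no reading went past a limit.

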